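# Fit the hand crank onto the gearbox's splined shaft

## Robot

A 7-joint arm with a two-finger parallel gripper is mounted at the origin on the work surface. World frame = base frame: x ahead of the robot, y to its left, z up, the work surface at z = 0. Lengths are in m, angles in degrees, forces in N, time in s.
With the tool pointing down it reaches from about 0.425 to 0.875 m from the base axis. Payload 4.7 kg.
Tool frame: the origin (TCP) lies on the front face of the gripper's body, between the roots of the fingers; the fingertips stand 70 mm ahead of it and the grasp point (between the pads) lies 51 mm ahead of it; z points along the fingers, y is the direction in which the jaws open and shut (so a half turn about z gives the same grasp; the last joint's range is limited). The gripper opens to 87 mm and grips with 3 to 60 N. Pads are 19 mm wide; open, the fingers measure 117 mm over their backs; the gripper's body (75 mm by 190 mm) begins 51 mm behind the grasp point.
Start: joints at [-71.442, 18.392, -4.016, 83.108, 1.295, 78.541, -3.26], TCP at [0.198, 0.619, 0.292] pointing down, gripper open.
Joint ranges: [-163.93, 163.93], [-17.29, 119.83], [-79.2, 71.16], [3.27, 140.29], [-89.18, 269.18], [5.43, 117.66], [-154.24, 154.24]. Speed limits (degrees/s): [147.25, 147.25, 180, 180, 180, 180, 180].

## Interface

Orientations are given as [roll, pitch, yaw] about the fixed x, y, z axes, in that order (R = Rz(yaw) Ry(pitch) Rx(roll)).
In Python, from cell import env gives the robot as it stands.
- The arm moves only by the tool drive_tool, never from a script. Its argument "commands" is a list of rows, each a list of 7 numbers: the shift along the tool's x, y, z in cm, then the turn, a rotation vector about the tool's x, y, z in degrees, then the opening, from 0 (shut) to 1 (fully open). In form: [[tx, ty, tz, rx, ry, rz, hand], ...]. A call has 1 to 20 rows; each row shifts and turns the commanded pose from where the row before left it, along the tool's axes as they then stand; what a row does not reach is not made up. A row lasts 1/12 s, in which the tool goes at most 41.7 mm and 7.16 degrees, less where a joint would pass 70% of its speed; a pose out of reach is approached as far as the arm can. A call is refused whole if a number of a shift passes 4.17 or a number of a turn 7.16, either way. A call with a gripper value outside its range is refused whole. The fingers move at their own pace and stop on an object; "force" is the grip in N (left out, the last holds). Time passes only in rows, so rows that do not move let the fingers close. It gives the time, the measured TCP pose, the force and the opening at its end, in the units of the state.
- env.get_obs(): the state, without advancing time (a new reading comes with each control period).
- env.read_camera(name): name is "side" or "top" or "wrist"; returns a dict with "img" (420x560x3 uint8, blue, green, red), "mtx" (3x3 intrinsics, pixels), "pose" (4x4, takes a point from camera to world coordinates). Camera axes: x right, y down, z forward; pixel columns grow to the right and rows downward; lengths in m; the calibration is good to about 2 mm. A picture is of the moment at which its call begins. There is no depth.
- env.sign_off(): hands the job in, once; it reports no verdict.
The state is a dict: "time_s": time; "qpos": joint angles; "joint_velocities": joint speeds; "effort": joint torques, N m; "tool_pos": TCP position; "tool_rot": TCP orientation; "force": force on the tool from outside, world axes, zero at the start; "wrist_torque": the same for the moment, N m; "grip_width": finger opening in m.
Only numpy, scipy, OpenCV 4.12 (cv2) and the standard library are available. Lean on these libraries where they do the work, as an engineer would, in place of code of your own. Each camera call takes 0.05 s, during which the arm holds its last target.

## Task

Pick up the hand crank whose hub has the winged (cross-like) bore, turn it so that the bore lines up with the two wings of the upright shaft on the green gearbox, and lower it over the shaft until the hub sits fully home, flat on the collar; either way round will do. Keep hold of it until it is home, then let go, and leave the other crank, with the small round bore, alone.

Things in the scene. Friction and masses are not known exactly. Their poses are not given: they have to be found in the camera images.
- crank: Crank to fit, loose, 0.35 kg: aluminium, brown wooden knob. Origin: hub's underside on the bore axis; x along the arm, z up. Hub 64 (x) by 44 (y) by 30 high; grip its 44 mm sides, fingers closing along y. Through bore: square 26 x 26 crossed by a slot 48 long (x) by 18 wide. Arm 22 wide, z 6 to 18, to x = 131; knob at x = 118, 28 across, top z = 65.
- other_crank: Bystander of the same outer size and axes: dark steel, black knob, with only a 14 mm round bore, which does not fit the shaft. Leave it where it lies.
- gearbox: Fixed green gearbox on a dark foot 120 x 120; origin at its underside's centre, on the shaft axis, z up. Housing 100 x 100, 50 high, then a black collar 44 across with its top at z = 65. The brass shaft does not turn: core 16 across, tapering from z = 92 to a tip at z = 105, and two opposite wings along x, 38 over their ends, 8 thick, tops at z = 90.
- seat (a point): Point on the shaft axis at the collar's top, 65 above the bench; axes as the gearbox, x along the wings. When home, the crank's origin is here, hub flat on the collar, the crank's x along this x, pointing either way. Play in the bore: about 5 mm and 15 degrees each way.
There are look-alikes about, which are no part of the job. Leave any blue or pink look-alike of the crank alone.

How it is judged (in metres and radians):
On the way, in this order (a step that is already met when the one before it is completed fails the run):
1. the crank is held in the fingers, at least 70 mm above the bench (height (world z) of crank above 0.07 m and contact force between the fingers and crank above 0.5 N), for 0.1 s.
2. still in the fingers, the crank is down over the splined shaft, within 12 mm of home (z of crank in the frame of gearbox below 0.077 m and horizontal distance between crank and gearbox below 0.012 m and contact force between the fingers and crank above 0.5 N), for 0.05 s.
At the end, for the whole second after the job is handed in: The crank with the winged bore sits on the gearbox's shaft: its hub within 5 mm of the collar, within 12 mm of the axis, flat within 0.12 rad, its arm along the wings (either way) within 0.35 rad, at rest and released; the other crank is within 30 mm of where it lay (z of crank in the frame of gearbox between 0.06 and 0.07 m and horizontal distance between crank and gearbox below 0.012 m and angle between the x axis of crank and the x axis of gearbox, either way round below 0.35 rad and angle between crank's own z axis and vertical below 0.12 rad and linear speed of crank below 0.02 m/s and distance of other_crank from where it was at the start of the episode below 0.03 m); the robot touches nothing.
It fails at once if the other crank is moved by more than 30 mm (distance of other_crank from where it was at the start of the episode above 0.03 m).
It also fails if it takes over 38 s, if anything falls off the work surface, if the arm or the gripper's body presses on something with over 40 N, if the wrist force passes 120 N, or if a joint passes its speed limit or range.

## Working session

There is one attempt and no reset: what is moved stays moved. The work goes in short steps, Python scripts to look and compute and a tool call to move; the robot and the scene stay as the last step left them, time stands still between calls to the robot, and variables do not carry over. Pictures are saved under pics/ and viewed, and the job is handed in when it is done.

Besides the shell and the picture viewer there is one more tool, called after "Call:" as name(argument=value, ...) on one line, values as JSON. drive_tool: Moves the arm, as the interface text tells. Its arguments: {"type":"object","properties":{"commands":{"type":"array"},"force":{"type":"number"}},"required":["commands"]}

```bash
mkdir -p pics; ls
python3 - <<'E'
from cell import env
import cv2
o=env.get_obs();print(o)
for n in ["side","top","wrist"]:
    c=env.read_camera(n);cv2.imwrite(f"pics/{n}0.png",c["img"]);print(n,c["mtx"].tolist(),c["pose"].round(4).tolist())
E
```

```text
pics
{'time_s': 0.0, 'qpos': array([-71.44319792,  18.44087464,  -4.0133494 ,  83.17545114,
         1.29539557,  78.53996013,  -3.26106458]), 'joint_velocities': array([-0.00236916, -0.01222899,  0.0016893 ,  0.04553096, -0.06944823,
       -0.00425171,  0.00387389]), 'effort': array([-6.80310677e-04, -4.91279054e+01, -4.04174645e-01, -3.12531424e+01,
       -6.38913014e-02,  4.36424604e-02,  1.69667960e-04]), 'tool_pos': array([0.19808826, 0.61864094, 0.2911357 ]), 'tool_rot': array([-1.79888970e+02,  6.79848875e-03,  1.62249910e+02]), 'force': array([-0.5505699 ,  0.10295715,  0.5234455 ]), 'wrist_torque': array([-0.0069343 , -0.00664348, -0.0664614 ]), 'grip_width': 0.08719689457024472}
side [[460.76690383581865, 0.0, 282.5562626614384], [0.0, 460.76690383581865, 208.6482424231518], [0.0, 0.0, 1.0]] [[0.8637, -0.2603, 0.4316, 0.0869], [-0.5038, -0.4202, 0.7548, -0.6279], [-0.0151, -0.8693, -0.4941, 0.5391], [0.0, 0.0, 0.0, 1.0]]
top [[399.45216066832825, 0.0, 278.2698070434027], [0.0, 399.45216066832825, 215.92448833037903], [0.0, 0.0, 1.0]] [[-0.0006, -0.9879, 0.1553, 0.3633], [-0.9999, 0.0026, 0.0128, 0.0494], [-0.0131, -0.1553, -0.9878, 0.743], [0.0, 0.0, 0.0, 1.0]]
wrist [[352.87166456655217, 0.0, 273.94817971785915], [0.0, 352.87166456655217, 210.15865799288522], [0.0, 0.0, 1.0]] [[0.3052, 0.9089, 0.2842, 0.1195], [0.9523, -0.2908, -0.0925, 0.6439], [-0.0014, 0.2988, -0.9543, 0.3845], [0.0, 0.0, 0.0, 1.0]]
```

View pics/side0.png

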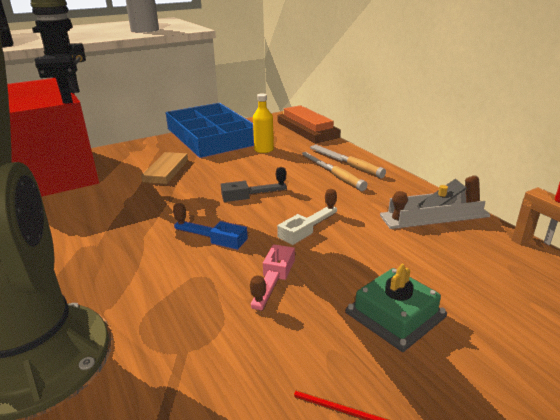

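View pics/top0.png

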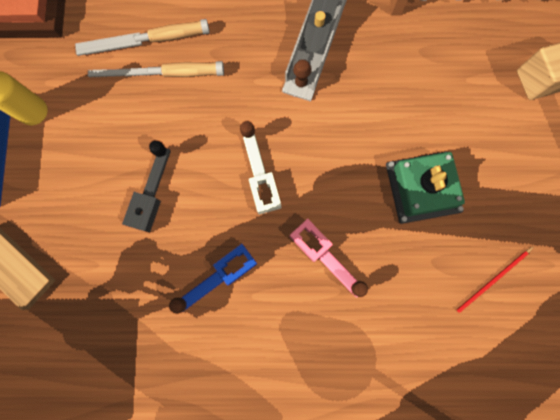

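View pics/wrist0.png

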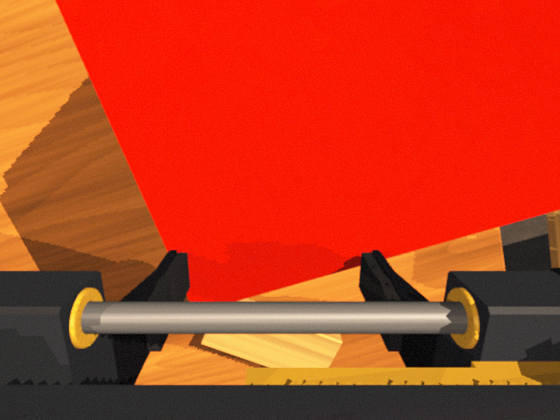

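Candidates for the crank (top view pixels): white/aluminium with brown knob (265,192); dark steel with black knob (143,212), the bystander; blue (235,265); pink (312,240). By the description I choose the aluminium one at (265,192), and its bore looks winged. The gearbox is at about (432,185). Next I check with a close crop.

Run:
```python
import cv2,numpy as np
t=cv2.imread("pics/top0.png");s=cv2.imread("pics/side0.png")
a=cv2.resize(t[110:230,225:305],None,fx=5,fy=5,interpolation=cv2.INTER_CUBIC)[:600,:400]
b=cv2.resize(t[140:230,380:470],(400,400),interpolation=cv2.INTER_CUBIC)
out=np.zeros((600,800,3),np.uint8);out[:,:400]=a;out[:400,400:]=b;cv2.imwrite("pics/crop_top.png",out)
a=cv2.resize(s[180:250,265:350],None,fx=4.7,fy=4.7,interpolation=cv2.INTER_CUBIC)
b=cv2.resize(s[250:350,340:450],None,fx=3.6,fy=3.6,interpolation=cv2.INTER_CUBIC)
out=np.zeros((400,800,3),np.uint8);out[:a.shape[0],:a.shape[1]]=a;out[:b.shape[0],400:400+b.shape[1]]=b;cv2.imwrite("pics/crop_side.png",out)
```

```text
(no output)
```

View pics/crop_top.png

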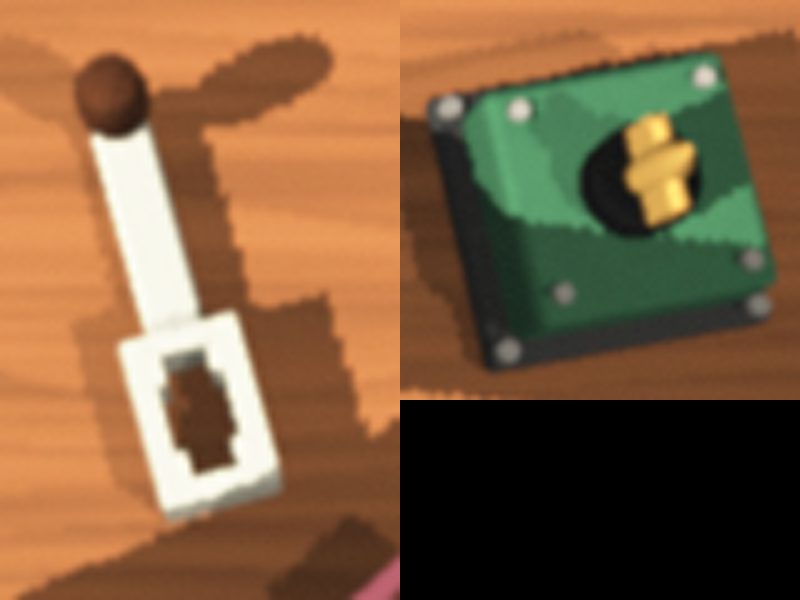

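View pics/crop_side.png

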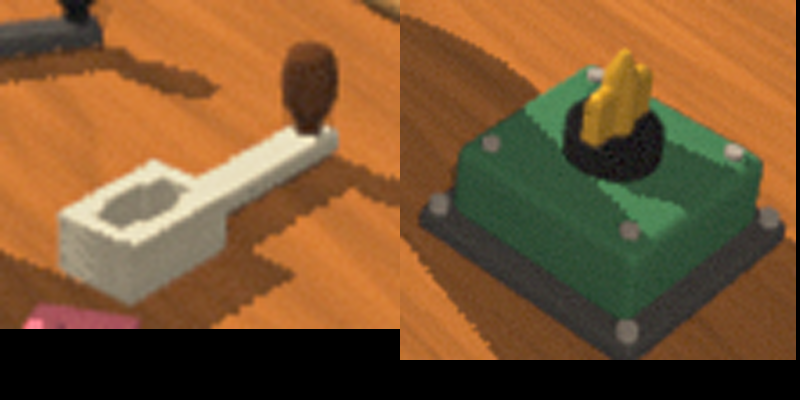

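```bash
cat > h.py <<'E'
import numpy as np,cv2
CAM={}
def cam(K,T):
    K=np.array(K);T=np.array(T);Ti=np.linalg.inv(T);return K,T,K@Ti[:3]
SIDE=cam([[460.767,0,282.556],[0,460.767,208.648],[0,0,1]],[[0.8637,-0.2603,0.4316,0.0869],[-0.5038,-0.4202,0.7548,-0.6279],[-0.0151,-0.8693,-0.4941,0.5391],[0,0,0,1]])
TOP=cam([[399.452,0,278.27],[0,399.452,215.924],[0,0,1]],[[-0.0006,-0.9879,0.1553,0.3633],[-0.9999,0.0026,0.0128,0.0494],[-0.0131,-0.1553,-0.9878,0.743],[0,0,0,1]])
def tri(A,a,B,b):
    X=cv2.triangulatePoints(A[2],B[2],np.array(a,float).T,np.array(b,float).T);return (X[:3]/X[3]).T
def ray(A,p,z):
    K,T,_=A;d=T[:3,:3]@np.linalg.inv(K)@np.array([p[0],p[1],1.]);o=T[:3,3];return o+d*(z-o[2])/d[2]
def proj(A,X):
    x=A[2]@np.append(X,1);return x[:2]/x[2]
E
python3 - <<'E'
from h import *
ct=lambda L:[(225+x/5,110+y/5) for x,y in L]
cs=lambda L:[(265+x/4.7,180+y/4.7) for x,y in L]
gt=lambda L:[(380+(x-400)/4.444,140+y/4.444) for x,y in L]
gs=lambda L:[(340+(x-400)/3.6,250+y/3.6) for x,y in L]
def show(n,X,a,b):
    print(n);print(X.round(4).tolist(),'mean',X.mean(0).round(4))
    print(' err',[np.round(np.r_[proj(TOP,x)-p,proj(SIDE,x)-q],1).tolist() for x,p,q in zip(X,a,b)])
# TL,TR,BR,BL
a,b=ct([(118,345),(237,312),(282,474),(163,512)]),cs([(152,160),(225,195),(132,245),(60,215)])
X=tri(TOP,a,SIDE,b);show('hub',X,a,b)
e=X[0]+X[1]-X[2]-X[3];print('yaw',np.degrees(np.arctan2(e[1],e[0])), [np.linalg.norm(X[i]-X[i-1]).round(4) for i in range(4)])
R=np.array([ray(TOP,p,.03) for p in a]);e=R[0]+R[1]-R[2]-R[3];print('topray',R.mean(0),np.degrees(np.arctan2(e[1],e[0])))
R=np.array([ray(SIDE,p,.03) for p in b]);e=R[0]+R[1]-R[2]-R[3];print('sideray',R.mean(0),np.degrees(np.arctan2(e[1],e[0])))
a,b=ct([(112,95)]),cs([(309,80)]);X=tri(TOP,a,SIDE,b);show('knob',X,a,b)
a,b=gt([(519,110),(704,77),(752,259),(564,293)]),gs([(596,75),(736,152),(629,230),(491,143)])
X=tri(TOP,a,SIDE,b);show('riv',X,a,b);e=X[0]+X[1]-X[2]-X[3];print('yaw',np.degrees(np.arctan2(e[1],e[0])))
a,b=gt([(507,350),(759,305)]),gs([(440,204),(626,331)])
X=tri(TOP,a,SIDE,b);show('foot',X,a,b)
a,b=gt([(449,107),(759,305)]),gs([(440,204),(769,217)])
print('foot diag',[np.mean([ray(A,p,.012) for p in L],0) for A,L in((TOP,a),(SIDE,b))])
a,b=gt([(650,123),(668,218)]),gs([(643,70),(600,97)])
X=tri(TOP,a,SIDE,b);show('wing',X,a,b);e=X[0]-X[1];print('yaw',np.degrees(np.arctan2(e[1],e[0])))
print('red box top?',ray(SIDE,(88,150),0))
E
```

```text
hub
[[0.5458, 0.1124, 0.03], [0.5579, 0.0688, 0.0296], [0.4975, 0.052, 0.0319], [0.4851, 0.0949, 0.0286]] mean [0.5216 0.082  0.03  ]
 err [[0.4, -0.8, -0.6, 0.1], [0.3, -0.7, -0.5, 0.1], [0.5, -1.1, -0.8, 0.2], [0.7, -1.6, -1.1, 0.2]]
yaw 15.83454524112159 [np.float64(0.0631), np.float64(0.0452), np.float64(0.0627), np.float64(0.0448)]
topray [0.51959172 0.08286531 0.03      ] 15.228648109693408
sideray [0.5232507  0.08170059 0.03      ] 15.836160392499815
knob
[[0.6357, 0.1142, 0.0458]] mean [0.6357 0.1142 0.0458]
 err [[0.4, -0.8, -0.5, 0.2]]
riv
[[0.5655, -0.1715, 0.0516], [0.5794, -0.2465, 0.0517], [0.504, -0.2597, 0.0521], [0.4907, -0.1852, 0.0521]] mean [ 0.5349 -0.2157  0.0519]
 err [[0.5, -1.0, -0.8, 0.3], [0.7, -1.3, -1.2, 0.5], [0.5, -0.9, -0.9, 0.3], [0.5, -1.0, -0.8, 0.3]]
yaw 10.142059055687138
foot
[[0.4738, -0.1731, 0.0147], [0.4917, -0.2773, 0.0157]] mean [ 0.4827 -0.2252  0.0152]
 err [[0.5, -1.0, -0.9, 0.2], [0.4, -0.8, -0.7, 0.3]]
foot diag [array([ 0.53375293, -0.21592096,  0.012     ]), array([ 0.53919134, -0.21367113,  0.012     ])]
wing
[[0.5516, -0.211, 0.0851], [0.5175, -0.2167, 0.0866]] mean [ 0.5346 -0.2138  0.0858]
 err [[0.9, -1.7, -1.5, 0.6], [1.9, -3.6, -3.1, 1.1]]
yaw 9.535636928128847
red box top? [0.22992536 0.83182177 0.        ]
```

Run:
```python
from h import *
c=np.array([.5365,.086]);u=np.radians(15.5);R=np.array([[np.cos(u),np.sin(u)],[-np.sin(u),np.cos(u)]])
for n,p,z in [('pink corner T',(311,218),.03),('pink corner L',(291,240),.03),('blue corner R',(256,263),.03),('blue top',(238,244),.03),('dark knob',(157,147),.055),('dark hub R',(158,205),.03),('blue knob',(177,305),.055)]:
    q=ray(TOP,p,z)[:2];print(n,q.round(3),'in tool-ish (x,y)',(R@(q-c)).round(3))
```

```text
pink corner T [ 0.471 -0.   ] in tool-ish (x,y) [-0.086 -0.066]
pink corner L [0.432 0.036] in tool-ish (x,y) [-0.114 -0.02 ]
blue corner R [0.391 0.098] in tool-ish (x,y) [-0.137  0.051]
blue top [0.425 0.131] in tool-ish (x,y) [-0.096  0.073]
dark knob [0.598 0.277] in tool-ish (x,y) [0.11  0.167]
dark hub R [0.496 0.278] in tool-ish (x,y) [0.012 0.196]
blue knob [0.32 0.23] in tool-ish (x,y) [-0.171  0.196]
```

Call:
drive_tool(commands=[[-2.69,-2.25,0,0,0,0,1],[-2.69,-2.25,0,0,0,0,1],[-2.69,-2.25,0,0,0,0,1],[-2.69,-2.25,0,0,0,0,1],[-2.69,-2.25,0,0,0,0,1],[-2.69,-2.25,0,0,0,0,1],[-2.69,-2.25,0,0,0,0,1],[-2.69,-2.25,0,0,0,0,1],[-2.69,-2.25,0,0,0,0,1],[-2.69,-2.25,0,0,0,0,1],[-2.69,-2.25,0,0,0,0,1],[-2.69,-2.25,0,0,0,0,1],[-2.69,-2.25,0,0,0,0,1],[-2.69,-2.25,0,0,0,0,1],[-2.69,-2.25,0,0,0,0,1],[-2.69,-2.25,0,0,0,0,1],[-2.69,-2.25,0,0,0,0,1],[-2.69,-2.25,0,0,0,0,1]])

```text
time_s: 1.65
tool_pos: [0.5363, 0.0841, 0.2922]
tool_rot: [180.0, -0.0, 162.3]
force: [-0.3, 0.7, -0.3]
grip_width: 0.0866
```

Call:
drive_tool(commands=[[0,0,0,0,0,7,1],[0,0,0,0,0,7,1],[0,0,0,0,0,7,1],[0,0,0,0,0,7,1],[0,0,0,0,0,7,1],[0,0,0,0,0,7,1],[0,0,0,0,0,7,1],[0,0,0,0,0,7,1],[0,0,0,0,0,7,1],[0,0,0,0,0,7,1],[0,0,0,0,0,7,1],[0,0,0,0,0,7,1],[0,0,0,0,0,7,1],[0,0,0,0,0,7,1],[0,0,0,0,0,7,1],[0,0,0,0,0,7,1],[0,0,0,0,0,7,1],[0,0,0,0,0,7,1],[0,0,0,0,0,7,1],[0,0,0,0,0,7,1]])

```text
time_s: 3.32
tool_pos: [0.5357, 0.0857, 0.292]
tool_rot: [-180.0, 0.0, 21.9]
force: [-0.5, -0.6, 0.0]
grip_width: 0.0874
```

Call:
drive_tool(commands=[[0,0,2,0,0,6.8,1],[0,0,3,0,0,0,1],[0,0,3,0,0,0,1],[0,0,0,0,0,0,1],[0,0,0,0,0,0,1]])

```text
time_s: 3.73
tool_pos: [0.5348, 0.0856, 0.2112]
tool_rot: [180.0, 0.2, 15.4]
force: [-0.8, 0.8, 0.5]
grip_width: 0.0873
```

Run:
```python
from cell import env
import cv2
o=env.get_obs();print(o['qpos'],o['tool_pos'],o['tool_rot'])
c=env.read_camera("wrist");cv2.imwrite("pics/wrist1.png",c["img"]);print(c["mtx"].tolist(),c["pose"].round(5).tolist())
```

```text
[-40.80214061   9.11568562  31.74861208 105.51241151  -5.14881351
  67.00660059 -81.89578514] [0.53481004 0.08557326 0.21118741] [179.97872792   0.20806125  15.44972891]
[[352.87166456655217, 0.0, 273.94817971785915], [0.0, 352.87166456655217, 210.15865799288522], [0.0, 0.0, 1.0]] [[0.26605, -0.9193, -0.29001, 0.61417], [-0.96396, -0.25357, -0.08051, 0.10758], [0.00048, 0.30098, -0.95363, 0.3041], [0.0, 0.0, 0.0, 1.0]]
```

View pics/wrist1.png

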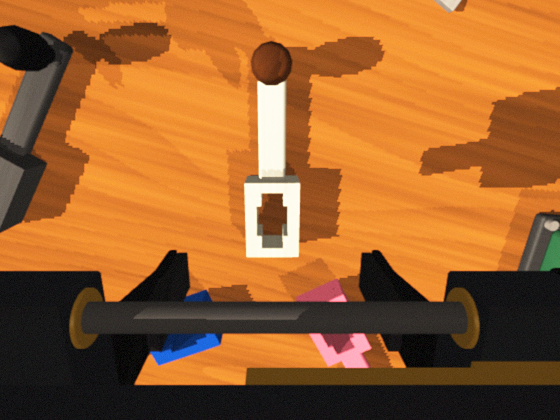

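The wrist view shows the white hub's top face at about (246..300, 182..257) with a cross-shaped bore, aligned with the image columns. I cross-check its position before going down.

Run:
```python
from h import *
W=cam([[352.8717,0,273.948],[0,352.8717,210.1587],[0,0,1]],[[0.26605,-0.9193,-0.29001,0.61417],[-0.96396,-0.25357,-0.08051,0.10758],[0.00048,0.30098,-0.95363,0.3041],[0,0,0,1]])
P=[(246,182),(299,181.5),(300,256.5),(247,257)]
X=np.array([ray(W,p,.03) for p in P]);print(X.round(4).tolist(),X.mean(0));e=X[0]+X[1]-X[2]-X[3];print(np.degrees(np.arctan2(e[1],e[0])),[np.linalg.norm(X[i]-X[i-1]).round(4) for i in range(4)])
for h in (0,.065,.06):print(h,ray(W,(271,63),h))
```

```text
[[0.5475, 0.1121, 0.03], [0.5591, 0.0716, 0.03], [0.4969, 0.0521, 0.03], [0.4845, 0.0954, 0.03]] [0.52199901 0.08280496 0.03      ]
16.10476278692095 [np.float64(0.0652), np.float64(0.0421), np.float64(0.0652), np.float64(0.0451)]
0 [0.63985412 0.11696095 0.        ]
0.065 [0.63436426 0.11495582 0.065     ]
0.06 [0.63478655 0.11511006 0.06      ]
```

Call:
drive_tool(commands=[[0,0,3,0,0,-0.5,1],[0,0,3,0,0,0,1],[0,0,3,0,0,0,1],[0,0,2.5,0,0,0,1],[0,0,2,0,0,0,1],[0,0,0,0,0,0,1],[0,0,0,0,0,0,1]], force=45)

```text
time_s: 4.37
tool_pos: [0.5368, 0.0859, 0.0785]
tool_rot: [180.0, -0.1, 16.0]
force: [-0.3, 0.1, 0.2]
grip_width: 0.0871
```

Call:
drive_tool(commands=[[0,0,0,0,0,0,0],[0,0,0,0,0,0,0],[0,0,0,0,0,0,0],[0,0,0,0,0,0,0],[0,0,0,0,0,0,0],[0,0,0,0,0,0,0],[0,0,0,0,0,0,0],[0,0,0,0,0,0,0]], force=45)

```text
time_s: 5.03
tool_pos: [0.5358, 0.0862, 0.0774]
tool_rot: [-180.0, -0.0, 16.0]
force: [0.5, -0.7, 0.2]
grip_width: 0.0436
```

Call:
drive_tool(commands=[[0,0,-1,0,0,0,0],[0,0,-2,0,0,0,0],[0,0,-3,0,0,0,0],[0,0,-3,0,0,0,0],[0,0,-3,0,0,0,0],[0,0,-2,0,0,6,0],[0,0,0,0,0,0,0],[0,0,0,0,0,0,0]])

```text
time_s: 5.7
tool_pos: [0.5361, 0.0856, 0.2181]
tool_rot: [-180.0, -0.1, 10.0]
force: [-0.1, -0.8, -4.0]
grip_width: 0.0437
```

Run:
```python
from cell import env
import cv2
o=env.get_obs();print(o['tool_pos'],o['tool_rot'],o['grip_width'])
c=env.read_camera("wrist");cv2.imwrite("pics/wrist2.png",c["img"]);print(c["pose"].round(5).tolist())
c=env.read_camera("side");cv2.imwrite("pics/side2.png",c["img"])
```

```text
[0.53614774 0.0856449  0.21811886] [-1.79969794e+02 -1.07500397e-01  1.00453122e+01] 0.04369739479343921
[[0.17407, -0.94069, -0.29121, 0.61675], [-0.98473, -0.16645, -0.05095, 0.0999], [-0.00054, 0.29564, -0.9553, 0.31151], [0.0, 0.0, 0.0, 1.0]]
```

View pics/wrist2.png

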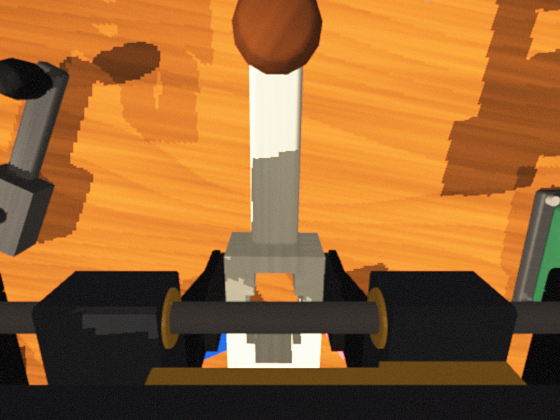

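View pics/side2.png

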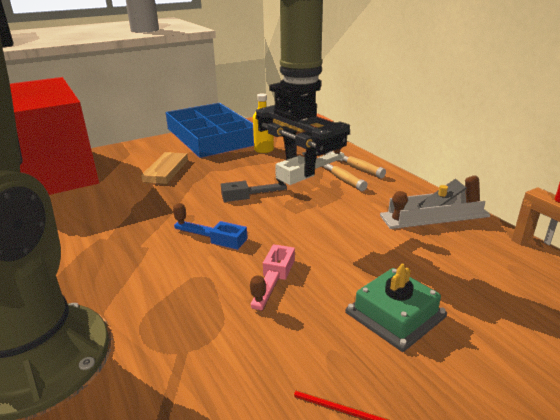

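Run:
```python
from h import *
W=cam([[352.8717,0,273.948],[0,352.8717,210.1587],[0,0,1]],[[0.17407,-0.94069,-0.29121,0.61675],[-0.98473,-0.16645,-0.05095,0.0999],[-0.00054,0.29564,-0.9553,0.31151],[0,0,0,1]])
u=np.radians(10.05);t=np.array([.5361,.0856])
for n,p,z in[('front top edge',(275,257),.1707),('front bottom',(275,233),.1407),('knob top',(277,25),.2)]:
    d=ray(W,p,z)[:2]-t;print(n,(d@[np.cos(u),np.sin(u)]).round(4),(d@[-np.sin(u),np.cos(u)]).round(4))
```

```text
front top edge 0.017 -0.0003
front bottom 0.0167 -0.0004
knob top 0.1026 -0.0008
```

Call:
drive_tool(commands=[[-0.33,2.47,0,0,0,0,0],[-0.33,2.47,0,0,0,0,0],[-0.33,2.47,0,0,0,0,0],[-0.33,2.47,0,0,0,0,0],[-0.33,2.47,0,0,0,0,0],[-0.33,2.47,0,0,0,0,0],[-0.33,2.47,0,0,0,0,0],[-0.33,2.47,0,0,0,0,0],[-0.33,2.47,0,0,0,0,0],[-0.33,2.47,0,0,0,0,0],[-0.33,2.47,0,0,0,0,0],[-0.33,2.47,0,0,0,0,0],[0,0,0,0,0,0,0],[0,0,0,0,0,0,0]])

```text
time_s: 6.97
tool_pos: [0.5464, -0.2149, 0.2152]
tool_rot: [-180.0, 0.2, 9.8]
force: [0.0, 0.9, -2.9]
grip_width: 0.0437
```

Run:
```python
from cell import env
import cv2
o=env.get_obs();print(o['tool_pos'],o['tool_rot'],o['grip_width'],o['qpos'])
c=env.read_camera("wrist");cv2.imwrite("pics/wrist3.png",c["img"]);print(c["pose"].round(5).tolist())
c=env.read_camera("side");cv2.imwrite("pics/side3.png",c["img"][100:400,250:550].repeat(2,0).repeat(2,1))
c=env.read_camera("top");cv2.imwrite("pics/top3.png",c["img"])
```

```text
[ 0.5464105  -0.2149263   0.21522112] [-179.99373362    0.23319527    9.7701981 ] 0.04369895886679526 [-17.68186279  16.74161897  43.31470636  99.27917532 -12.08413659
  69.00871964 -51.40864868]
[[0.16934, -0.93975, -0.29699, 0.62761], [-0.98556, -0.16149, -0.05094, -0.20092], [-9e-05, 0.30133, -0.95352, 0.30811], [0.0, 0.0, 0.0, 1.0]]
```

View pics/wrist3.png

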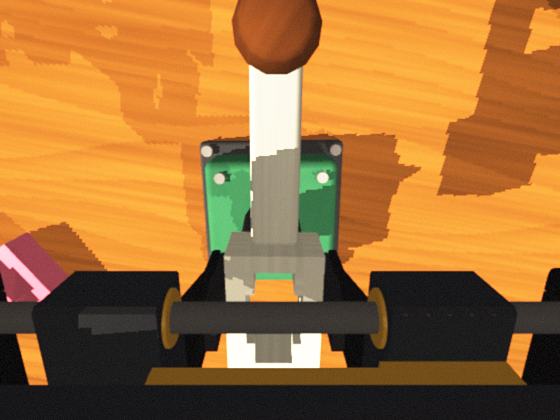

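View pics/side3.png

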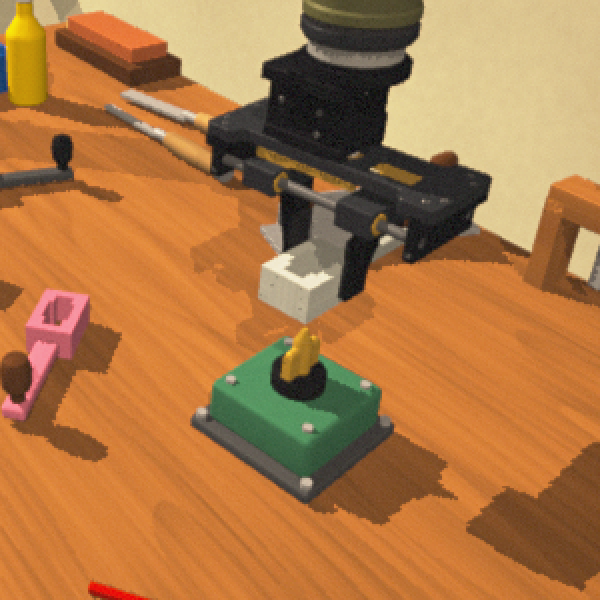

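Run:
```python
from h import *
W=cam([[352.8717,0,273.948],[0,352.8717,210.1587],[0,0,1]],[[0.16934,-0.93975,-0.29699,0.62761],[-0.98556,-0.16149,-0.05094,-0.20092],[-9e-5,0.30133,-0.95352,0.30811],[0,0,0,1]])
a=ray(W,(219.5,178),.052);b=ray(W,(322.5,177.5),.052);d=(a-b)[:2];yaw=np.degrees(np.arctan2(d[1],d[0]))-90
print(a,b,np.linalg.norm(d),yaw);m=(a+b)/2
u=np.radians(10);print('centre',m[:2]-.0383*np.array([np.cos(u),np.sin(u)]))
a=ray(W,(206.5,151),.015);b=ray(W,(335.5,150),.015);d=(a-b)[:2];m=(a+b)/2
print(a,b,np.linalg.norm(d),np.degrees(np.arctan2(d[1],d[0]))-90,'centre',m[:2]-np.linalg.norm(d)/2*np.array([np.cos(u),np.sin(u)]))
g=np.array([.535,-.2155]);t=g+.015*np.array([np.cos(u),np.sin(u)]);dd=t-[.5464,-.2149];v=np.radians(9.8)
print('target',t,'tool dx,dy cm',100*dd@[np.cos(v),np.sin(v)],100*dd@[np.sin(v),-np.cos(v)])
```

```text
[ 0.56561009 -0.17067429  0.052     ] [ 0.57888507 -0.24569998  0.052     ] 0.07619107103214393 10.034008161624016
centre [ 0.53452944 -0.21483786]
[ 0.57745265 -0.15289242  0.015     ] [ 0.59633034 -0.25789112  0.015     ] 0.1066822044469716 10.19230634824656 centre [ 0.53436077 -0.21465436]
target [ 0.54977212 -0.21289528] tool dx,dy cm 0.36641328726555183 -0.14015033226310208
```

Call:
drive_tool(commands=[[0.35,-0.16,0,0,0,0,0],[0,0,0,0,0,0,0],[0,0,0,0,0,0,0],[0,0,0,0,0,0,0],[0,0,0,0,0,0,0]])

```text
time_s: 7.53
tool_pos: [0.5513, -0.2106, 0.2173]
tool_rot: [-180.0, -0.0, 10.0]
force: [0.6, -0.7, -1.9]
grip_width: 0.0433
```

Call:
drive_tool(commands=[[-0.2,0.17,1,0,0,0,0],[0,0,1,0,0,0,0],[0,0,0.8,0,0,0,0],[0,0,0,0,0,0,0],[0,0,0,0,0,0,0],[0,0,0,0,0,0,0]])

```text
time_s: 8.03
tool_pos: [0.5496, -0.213, 0.1891]
tool_rot: [180.0, 0.0, 9.9]
force: [0.1, 0.3, -2.2]
grip_width: 0.0434
```

Run:
```python
from cell import env
import cv2,numpy as np
o=env.get_obs();print(o['tool_pos'],o['tool_rot'],o['force'])
w=env.read_camera("wrist")["img"]
s=env.read_camera("side")["img"]
o=env.get_obs();print(o['tool_pos'],o['tool_rot'],o['force'])
out=np.zeros((600,800,3),np.uint8)
out[:400,:400]=cv2.resize(w[150:390,155:395],(400,400));out[:400,400:]=cv2.resize(s[220:340,340:460],(400,400),interpolation=cv2.INTER_CUBIC)
cv2.imwrite("pics/c4.png",out[:400])
```

```text
[ 0.54962488 -0.21299804  0.18914275] [1.79993854e+02 8.06800712e-03 9.94374331e+00] [ 0.07203257  0.25777822 -2.2491015 ]
[ 0.54990052 -0.21303995  0.18964105] [ 1.79980765e+02 -4.30537946e-02  9.95029140e+00] [ 0.14935095 -0.51889079 -3.63472073]
```

View pics/c4.png

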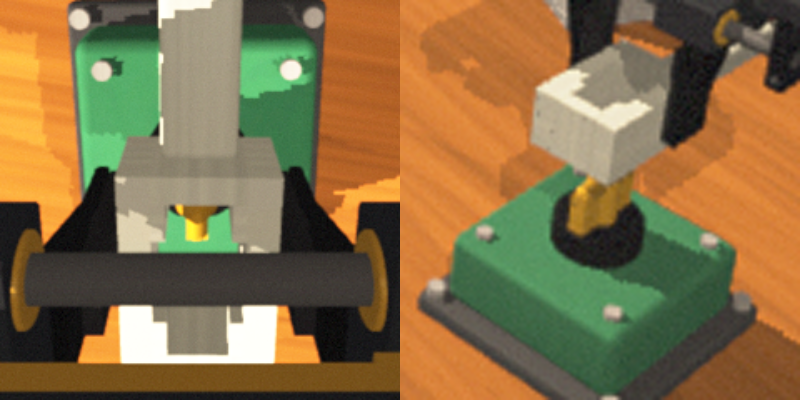

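The shaft sits under the bore: the wing is at crop column ~197 and the hub is centred at ~198. I lower it in small steps.

Call:
drive_tool(commands=[[0,0,0.6,0,0,0,0],[0,0,0.6,0,0,0,0],[0,0,0.6,0,0,0,0],[0,0,0.6,0,0,0,0],[0,0,0,0,0,0,0],[0,0,0,0,0,0,0]])

```text
time_s: 8.63
tool_pos: [0.5492, -0.2128, 0.1645]
tool_rot: [-180.0, 0.1, 9.9]
force: [-0.5, 0.1, -3.2]
grip_width: 0.0438
```

Crank underside at about 0.087, now over the wings, with no contact force.

Call:
drive_tool(commands=[[0,0,0.6,0,0,0,0],[0,0,0.6,0,0,0,0],[0,0,0.5,0,0,0,0],[0,0,0.2,0,0,0,0],[0,0,0,0,0,0,0],[0,0,0,0,0,0,0]])

```text
time_s: 9.13
tool_pos: [0.5495, -0.2129, 0.1461]
tool_rot: [-180.0, 0.0, 9.9]
force: [0.3, 0.9, -2.3]
grip_width: 0.0435
```

Call:
drive_tool(commands=[[0,0,0.2,0,0,0,0],[0,0,0.1,0,0,0,0],[0,0,0.1,0,0,0,0],[0,0,0,0,0,0,0],[0,0,0,0,0,0,0]])

```text
time_s: 9.55
tool_pos: [0.5497, -0.2129, 0.1425]
tool_rot: [180.0, -0.0, 9.9]
force: [-0.5, -0.4, -2.3]
grip_width: 0.0439
```

Call:
drive_tool(commands=[[0,0,0.1,0,0,0,0],[0,0,0.1,0,0,0,0],[0,0,0,0,0,0,0],[0,0,0,0,0,0,0]])

```text
time_s: 9.88
tool_pos: [0.5498, -0.2131, 0.1424]
tool_rot: [-179.9, -0.0, 9.9]
force: [-5.4, 2.4, 12.1]
grip_width: 0.044
```

Contact came at TCP 0.1424, the predicted home height. I back off the press slightly, release, and look.

Call:
drive_tool(commands=[[0,0,-0.1,0,0,0,0],[0,0,0,0,0,0,1],[0,0,0,0,0,0,1],[0,0,0,0,0,0,1],[0,0,0,0,0,0,1],[0,0,0,0,0,0,1],[0,0,0,0,0,0,1]])

```text
time_s: 10.47
tool_pos: [0.5496, -0.2129, 0.1411]
tool_rot: [180.0, 0.0, 10.0]
force: [0.1, -0.1, -0.7]
grip_width: 0.0754
```

Call:
drive_tool(commands=[[0,0,-1,0,0,0,1],[0,0,-2,0,0,0,1],[0,0,-3,0,0,0,1],[0,0,-3,0,0,0,1],[0,0,-3,0,0,0,1],[0,0,0,0,0,0,1],[0,0,0,0,0,0,1]])

```text
time_s: 11.05
tool_pos: [0.5506, -0.2135, 0.2639]
tool_rot: [179.9, -0.3, 9.9]
force: [0.2, 0.0, 0.1]
grip_width: 0.0868
```

Run:
```python
from cell import env
import cv2,numpy as np
o=env.get_obs();print(o['tool_pos'],o['force'],o['grip_width'])
c=env.read_camera("wrist");cv2.imwrite("pics/w5.png",c["img"]);print(c["pose"].round(5).tolist())
s=env.read_camera("side")["img"];cv2.imwrite("pics/s5f.png",s);cv2.imwrite("pics/s5.png",cv2.resize(s[180:360,300:500],None,fx=3.3,fy=3.3,interpolation=cv2.INTER_CUBIC))
t=env.read_camera("top")["img"];cv2.imwrite("pics/t5.png",t)
```

```text
[ 0.55055437 -0.21351699  0.26391966] [0.23210889 0.01359156 0.09474683] 0.0868053622898678
[[0.17231, -0.94186, -0.28845, 0.63088], [-0.98504, -0.16434, -0.05181, -0.19928], [0.00139, 0.29306, -0.95609, 0.35752], [0.0, 0.0, 0.0, 1.0]]
```

View pics/w5.png

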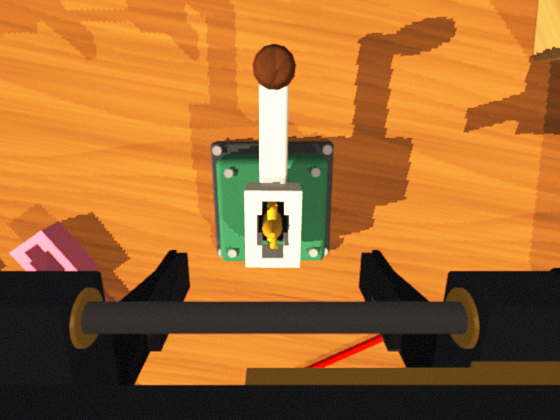

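View pics/s5.png

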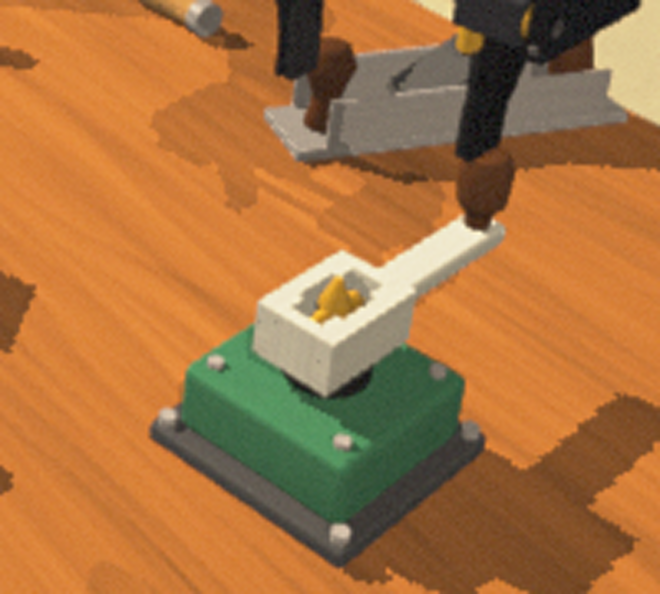

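View pics/t5.png

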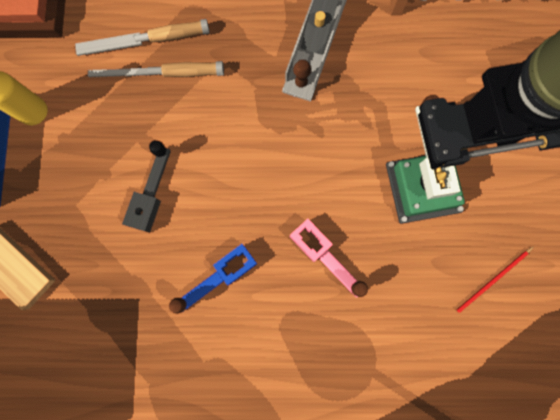

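The hub sits on the collar in both views, with the shaft tip in the bore, and the bystander is still at (143,212). I measure the seated height.

Run:
```python
from h import *
W=cam([[352.8717,0,273.948],[0,352.8717,210.1587],[0,0,1]],[[0.17231,-0.94186,-0.28845,0.63088],[-0.98504,-0.16434,-0.05181,-0.19928],[.00139,0.29306,-0.95609,0.35752],[0,0,0,1]])
a=[(246,191),(301,190),(301,266),(245,267)];b=[(300+x/3.3,180+y/3.3) for x,y in[(343,252),(413,288),(330,345),(257,302)]]
X=tri(W,a,SIDE,b);print(X.round(4).tolist(),X.mean(0).round(4));e=X[0]+X[1]-X[2]-X[3];print(np.degrees(np.arctan2(e[1],e[0])))
```

```text
[[0.5638, -0.1907, 0.0952], [0.5713, -0.231, 0.0957], [0.5082, -0.2429, 0.0956], [0.5008, -0.1997, 0.0954]] [ 0.536  -0.2161  0.0955]
9.37657621147072
```

Hub top is at 0.0955 (0.095 expected), flat to 0.5 mm, about 1 mm off the axis, yaw 9.4° against 10°.

Run:
```python
from cell import env
print(env.sign_off())
```

```text
the job is handed in; nothing more can be done
None
```

I fitted the aluminium crank with the cross-shaped bore onto the gearbox shaft. It was held until it touched the collar, then released, and the job was handed in at about 11.2 s. Sign-off reports no verdict.

- **Picking it up:** I gripped the hub at its 44 mm sides, lifted it, and turned it about 6° to line up with the wings. I lowered it in small steps until it touched, with the tool at 0.1424 m, the height predicted for home.
- **Seat:** From the wrist and side views after release, the hub top stands at 0.0955 m (0.095 expected). The four corners agree within 0.5 mm, so it sits flat.
- **Position and angle:** The hub is about 1 mm off the shaft axis, and its arm is at 9.4° against about 10° for the wings.
- **Other things:** In the last top picture the dark, blue and pink cranks looked unmoved. I judged this by eye, without measuring the shift. The gripper was open and about 12 cm above its release height.
- **Small disagreements:** Single-view position estimates differed by 2–5 mm between the top and side cameras, so I used two-view and wrist-camera values. After the carry, the tool was still settling by 2–3 mm, and I corrected that before lowering.

No check failed.

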